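Weigh the sharps tub on the sprung hook

ROBOT

A 6-joint arm with a two-finger parallel gripper is mounted at the origin on the work surface. World frame = base frame: x ahead of the robot, y to its left, z up, the work surface at z = 0. Lengths are in mm, angles in rad, forces in N, time in s.
With the tool pointing down it reaches from about 375 to 925 mm from the base axis. Payload 5.7 kg.
Tool frame: the origin (TCP) lies between the finger pads; the fingertips stand 17 mm ahead of it and the grasp point (between the pads) lies 2 mm behind it; x points along the fingers, y is the direction in which the jaws open and shut, and the axes are right-handed (so a half turn about x gives the same grasp; the last joint's range is limited). The gripper opens to 88 mm and grips with 3 to 60 N. Pads are 20 mm wide; open, the fingers measure 115 mm over their backs; the gripper's body (75 mm by 178 mm) begins 61 mm behind the grasp point.
Start: joints at [1.225, 0.359, 1.51, -0, 1.272, -0.115], TCP at [137.249, 584.061, 239.623] pointing down, gripper open.
Joint ranges: [-2.97, 2.97], [-1.01, 2.36], [0.21, 2.38], [-0.96, 4.11], [0.2, 2.71], [-2.98, 2.98]. Speed limits (rad/s): [2.39, 2.39, 3.14, 3.14, 3.14, 3.14].

INTERFACE

Orientations are given as a rotation vector (axis times angle).
In Python, from cell import r, eyes gives the robot as it stands.
- The arm moves only by the shell command python3 -m inch 'ROWS' [FORCE]. ROWS is text: rows parted by semicolons, each of 7 numbers parted by spaces: the shift along the tool's x, y, z in mm, then the turn, a rotation vector about the tool's x, y, z in rad, then the finger opening in mm, from 0 to 87.8. A call has 1 to 10 rows; each row shifts and turns the commanded pose from where the row before left it, along the tool's axes as they then stand; what a row does not reach is not made up. A row lasts 1/10 s, in which the tool goes at most 50 mm and 8.59 degrees, less where a joint would pass 70% of its speed; a pose out of reach is approached as far as the arm can. A call with a gripper value outside its range is refused whole. The fingers move at their own pace and stop on an object; FORCE is the grip in N (left out, the last holds). Time passes only in rows, so rows that do not move let the fingers close. It gives the time, the measured TCP pose, the force and the opening at its end, in the units of the state.
- r.sense(): the state, without advancing time (a new reading comes with each control period).
- eyes.capture(name): name is "scene" or "top"; returns a dict with "frame" (400x640x3 uint8, blue, green, red), "mtx" (3x3 intrinsics, pixels), "k1" (the pictures are not rectified: a ray, as slopes to the right and down, at radius r is drawn at 1 + k1 r^2 times it, then the intrinsics apply), "R" (3x3) and "t" (3): a world point X has camera coordinates R X + t. Camera axes: x right, y down, z forward; pixel columns grow to the right and rows downward; lengths in mm; the calibration is good to about 2 mm. A picture is of the moment at which its call begins. There is no depth.
- r.finish_job(): hands the job in, once; it reports no verdict.
The state is a dict: "time_s": time; "joint_positions": joint angles; "qvel": joint speeds; "tau": joint torques, N m; "eef_pos": TCP position; "ee_rot": TCP orientation; "force": force on the tool from outside, world axes, zero at the start; "ft_torque": the same for the moment, N m; "grip_width": finger opening in mm.
Only numpy, scipy, OpenCV 4.12 (cv2) and the standard library are available. Lean on these libraries where they do the work, as an engineer would, in place of code of your own. Each camera call takes 0.05 s, during which the arm holds its last target.

TASK

Weigh the full sharps tub, the one with the red lid: hang it upright by its carry bar in the seat of the sprung weighing hook, easing it down so gently that the hook neither jerks nor bounces when you let go, and without leaning on the hook. When the tub hangs there on its own and has come to rest, push the green button on the read-out console right down to log the weight and let it come up again. Leave the tub hanging and do not disturb the other things on the desk.

Things in the scene. Friction and masses are not known exactly. Their poses are not given: they have to be found in the camera images.
- tub_grip (a point): Centre of the red grip tab on top of the red-lidded yellow sharps tub, 186 mm above the tub's underside and 36 mm above its carry bar; z up. The tab is 12 mm thick along y, 26 mm wide along x, 40 mm high (from 14 to 54 mm above the bar). The tub is round, 80 mm across, 95 mm high with its lid, the same after a half turn; it weighs 0.2 to 0.85 kg, not known in advance.
- tub_bar (a point): Middle of the same tub's level red carry bar (8 mm diameter, along y), on its centre line, 150 mm above the tub's underside. Two legs 64 mm apart hold it 55 mm above the lid: under it is a clear window 51 mm high, 56 mm wide.
- hook_seat (a point): Where the centre of a hung 8 mm bar sits (the bar along y) in the V seat of the steel weighing hook, 270 mm above the desk unloaded; moves with the hook. The seat catches a bar within 8 mm fore and aft; its underside is 12 mm below. The hook is a flat strip 16 mm wide (y). From 10 mm on its +x side a level arm (top 5 mm above the seat) runs to the column, 125 mm to +x, 65 mm to +y, 333 mm high.
- hook_tip (a point): Top of the hook's red free end, 12.5 mm to -x of the seat and 14 mm above it. The bar goes over it from the -x side, the hook passing through the window under the bar, then down into the seat.
- hook (a joint): How far the sprung hook has dipped, m: 0 unloaded, grows downward, stop at 0.105. Spring 100 N/m (10 mm per N: the tub dips it 20 to 83 mm, by its weight), lightly damped: it bobs for two to three seconds if let go out of balance. It must not be pushed past 0.097, struck (25 N) or jerked (hook speed under 0.08 m/s).
- log_top (a point): Top centre of the round green log button (30 mm across) on the white read-out console (110 x 90 x 34 mm, fixed to the desk); pressed straight down.
- log (a joint): Travel of the log button, m: 0 up, 0.006 fully down, which takes about 5 N; springs back.
- spare_grip (a point): Centre of the grip tab of another tub of the same shape with blue lid, bail and tab: leave it alone. Upright where it stands; 186 mm above its underside.
- sanitiser: Sanitiser bottle with a blue cap, 56 mm across, 130 mm high; origin at its underside. Leave alone.
- tape: White roll of tape lying flat, 80 mm across, 24 mm high; origin at its underside. Leave alone.
- cup: Blue cup, 72 mm across, 80 mm high; origin at its underside. Leave alone.
- mouse: Black computer mouse, 105 x 60 x 22 mm; origin at its underside. Leave alone.
- oximeter_a: Green finger oximeter, 58 x 32 x 30 mm; origin at its underside. Leave alone.
- oximeter_b: Second green finger oximeter, the same. Leave alone.
Not all that is in view belongs to the job. What is shaped like the part that bears tub_grip but turquoise is not meant.

How it is judged (in metres and radians):
On the way, in this order (a step that is already met when the one before it is completed fails the run):
1. the red-lidded tub hangs upright by its carry bar in the hook's seat, let go and at rest (distance between tub_bar and hook_seat below 0.01 m and contact force between tub and hook above 1.5 N and contact force between tub and the fingers below 0.1 N and angle between tub_bar's own z axis and vertical below 0.15 rad and velocity of joint hook between -0.015 and 0.015 m/s and linear speed of tub below 0.03 m/s), for 0.5 s.
2. the log button is pushed right down while the tub hangs at rest (all of step 1 and value of joint log above 0.0045 m), for 0.05 s.
At the end, for the whole second after the job is handed in: The red-lidded tub hangs from the sprung hook, its bar within 10 mm of the seat, tilted less than 0.15 rad, not touched by the fingers and at rest (hook slower than 15 mm/s, tub slower than 30 mm/s), and the log button is up again (within 1.5 mm) (all of step 1 and value of joint log below 0.0015 m).
It fails at once if the hook is jerked or bounces: it moves faster than 0.08 m/s (velocity of joint hook above 0.08 m/s or velocity of joint hook below -0.08 m/s).
It fails at once if the hook is leaned on or struck: pushed down past 97 mm, or the tub hits it with more than 25 N (value of joint hook above 0.097 m or contact force between tub and hook above 25 N).
It fails at once if the robot presses on the hook itself with more than 5 N (contact force between any of the fingers, the arm and hook above 5 N).
It fails at once if the log button is pressed before the tub hangs on its own at rest (value of joint log above 0.003 m and not (distance between tub_bar and hook_seat below 0.01 m and contact force between tub and hook above 1.5 N and contact force between tub and the fingers below 0.1 N and angle between tub_bar's own z axis and vertical below 0.15 rad and velocity of joint hook between -0.015 and 0.015 m/s and linear speed of tub below 0.03 m/s)).
It fails at once if another thing on the desk is moved by more than 30 mm (distance of any of spare_grip, sanitiser, tape, cup, mouse, oximeter_a, oximeter_b from where it was at the start of the episode above 0.03 m).
It also fails if it takes over 66 s, if anything falls off the work surface, if the arm or the gripper's body presses on something with over 40 N, if the wrist force passes 120 N, or if a joint passes its speed limit or range.

## Working session

There is one attempt and no reset: what is moved stays moved. The work goes in short steps, Python scripts to look and compute and a shell command to move; the robot and the scene stay as the last step left them, time stands still between calls to the robot, and variables do not carry over. Pictures are saved under pics/ and viewed, and the job is handed in when it is done.

```bash
ls; mkdir -p pics; python3 - <<'E'
from cell import r, eyes
import cv2
print(r.sense())
for n in("scene","top"):
    d=eyes.capture(n); cv2.imwrite(f"pics/{n}0.png",d["frame"]); print(n,d["mtx"],d["k1"],d["R"],d["t"])
E
```

```text
pics
{'time_s': 0.0, 'joint_positions': array([ 1.22486718e+00,  3.59503567e-01,  1.51141613e+00, -9.87481900e-06,
        1.27247142e+00, -1.15072046e-01]), 'qvel': array([-1.29706570e-03, -1.75918490e-05, -2.33269190e-03, -5.44870513e-04,
        6.51488533e-04, -4.04579763e-04]), 'tau': array([ 6.67935146e-04, -5.15372443e+01, -2.70729929e+01,  6.77167252e-02,
        3.48190998e-02, -1.23330497e-04]), 'eef_pos': array([137.06190888, 583.47388842, 238.81661062]), 'ee_rot': array([ 0.17987026,  1.56358869, -0.18262911]), 'force': array([ 1.1711256 , -0.5034709 , -0.10273497]), 'ft_torque': array([-0.04112804, -0.00659581,  0.00934715]), 'grip_width': 87.98572775459039}
scene [[404.55186311   0.         311.46618522]
 [  0.         404.55186311 203.33071558]
 [  0.           0.           1.        ]] -0.0715313570901015 [[-0.03656887  0.99932292  0.00405312]
 [ 0.65270956  0.02695584 -0.75712853]
 [-0.75672515 -0.02504182 -0.65325337]] [  16.06622893 -160.16841626 1547.6772956 ]
top [[468.99528547   0.         319.99390222]
 [  0.         468.99528547 191.40835042]
 [  0.           0.           1.        ]] 0.020530748487897443 [[-0.02555532 -0.99963198  0.00910075]
 [-0.99594451  0.02467336 -0.08652026]
 [ 0.08626387 -0.01127489 -0.99620852]] [  14.57097901  491.90394621 1434.54239041]
```

View pics/scene0.png

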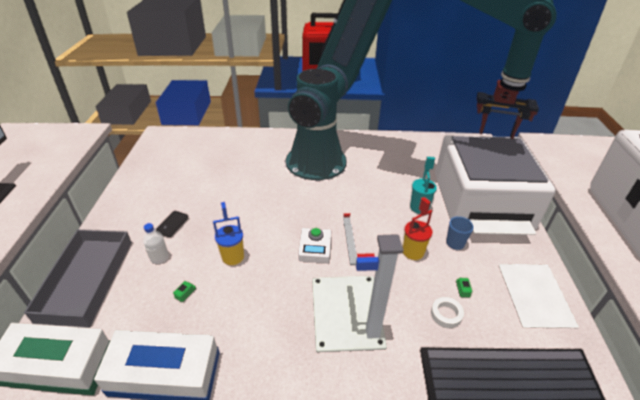

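View pics/top0.png

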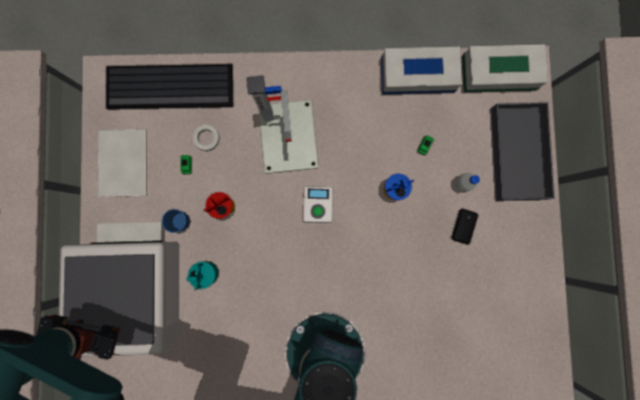

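The scene picture shows these candidates for the tub: red-lidded yellow tub at scene (417,240) / top (220,206), turquoise tub at (423,195) / (202,274), and blue-lidded tub at (229,240) / (398,187). By the description it is the red one. The weighing hook hangs above the plate at scene (350,235) / top (286,135), and the console button is at (316,233) / (318,211). Next, close crops.

```bash
python3 - <<'E'
import cv2,numpy as np
s=cv2.imread("pics/scene0.png");t=cv2.imread("pics/top0.png")
def c(im,x,y,w,h,k): return cv2.resize(im[y:y+h,x:x+w],None,fx=k,fy=k,interpolation=cv2.INTER_CUBIC)
cv2.imwrite("pics/c1.png",np.hstack([c(s,380,150,80,115,5),c(t,180,175,80,115,5)]))
cv2.imwrite("pics/c2.png",np.hstack([c(s,300,200,110,160,3.6),c(t,240,70,110,160,3.6)]))
E
```

```text
(no output)
```

View pics/c1.png

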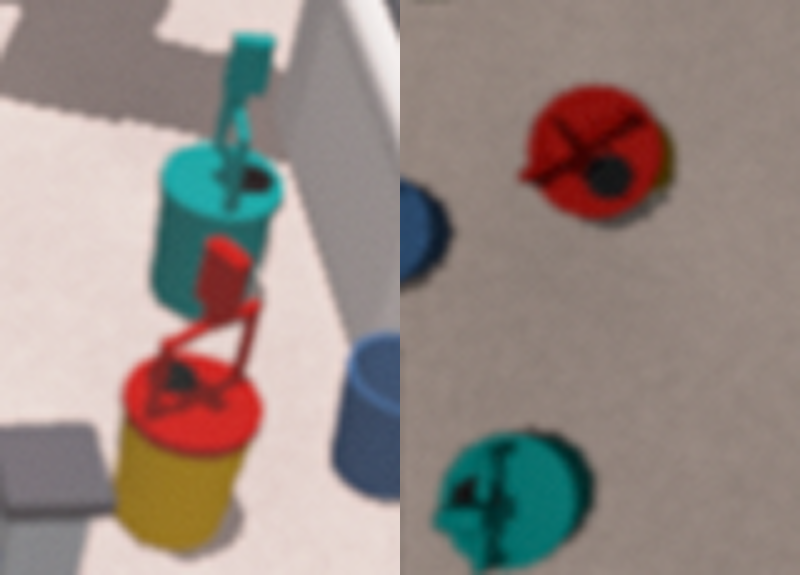

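View pics/c2.png

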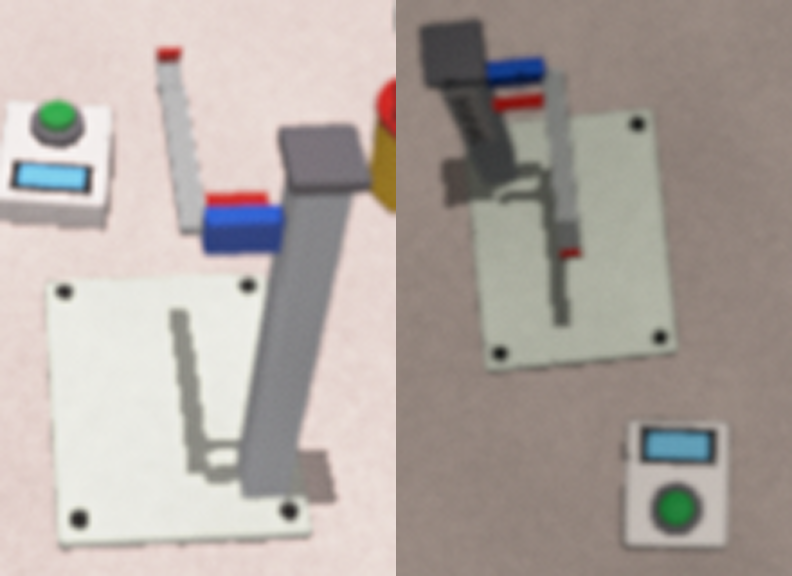

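```bash
cat > h.py <<'E'
import cv2,numpy as np
from cell import r,eyes
def ray(d,px):
    u=cv2.undistortPoints(np.array([[px]],float),d["mtx"],np.array([d["k1"],0,0,0.]))[0,0]
    R=np.array(d["R"]);t=np.array(d["t"]).ravel()
    return -R.T@t, R.T@np.array([u[0],u[1],1.])
def onz(d,px,z):
    o,v=ray(d,px); return o+v*(z-o[2])/v[2]
def tri(d1,p1,d2,p2):
    o1,v1=ray(d1,p1);o2,v2=ray(d2,p2)
    A=np.c_[v1,-v2];s=np.linalg.lstsq(A,o2-o1,rcond=None)[0]
    a=o1+s[0]*v1;b=o2+s[1]*v2
    return (a+b)/2,np.linalg.norm(a-b)
def proj(d,X):
    return cv2.projectPoints(np.array([X],float),cv2.Rodrigues(np.array(d["R"]))[0],np.array(d["t"],float),d["mtx"],np.array([d["k1"],0,0,0.]))[0].ravel()
def comps(im,lo,hi,amin=6):
    h=cv2.cvtColor(im,cv2.COLOR_BGR2HSV); h[...,0]=(h[...,0].astype(int)+90)%180 # red at 90
    m=cv2.inRange(h,lo,hi); n,l,s,c=cv2.connectedComponentsWithStats(m)
    return [(c[i].round(1),s[i]) for i in range(1,n) if s[i,4]>=amin],l
E
python3 - <<'E'
from h import *
S=eyes.capture("scene");T=eyes.capture("top")
for n,d in(("S",S),("T",T)):
    print(n,"red");[print(*c) for c in comps(d["frame"],(80,110,60),(100,255,255))[0]]
    print(n,"green");[print(*c) for c in comps(d["frame"],(135,110,50),(170,255,255))[0]]
s=S["frame"];t=T["frame"]
def c(im,x,y,w,h,k): return cv2.resize(im[y:y+h,x:x+w],None,fx=k,fy=k,interpolation=cv2.INTER_NEAREST)
cv2.imwrite("pics/d1.png",np.hstack([c(s,398,195,40,55,10),c(t,200,185,40,55,10)]))
cv2.imwrite("pics/d2.png",np.hstack([c(s,335,205,50,50,8),c(t,262,85,50,50,8)]))
E
```

```text
S red
[313.7  39.2] [302  22  32  49 784]
[504.3  94.5] [495  80  22  23 185]
[479.9 106.9] [478 105   5   6  20]
[532.1 114.5] [530 112   6   7  16]
[483.4 121.3] [481 114   6  18  39]
[517.6 122.5] [515 118   6  12  30]
[419.9 223.9] [405 197  28  44 632]
[346.6 214.6] [344 213   6   4  19]
[365.  254.6] [357 253  17   4  50]
S green
[315.4 231.8] [311 229  10   7  53]
[463.4 287.5] [457 278  14  19 165]
[183.9 291.2] [174 282  21  19 195]
[ 42.7 348.4] [ 15 338  56  22 853]
[ 52.7 388.4] [  0 383  95  11 234]
T red
[273.2  97.9] [266  96  15   5  58]
[287.8 139.8] [286 139   5   3  12]
[218.2 204.4] [204 192  29  27 533]
[ 81.6 338.3] [ 81 337   2   4   7]
T green
[509.   63.9] [491  57  37  15 499]
[424.7 145. ] [418 136  15  19 142]
[185.9 164.6] [181 156  10  18 145]
[317.4 210.8] [313 206  10  10  73]
```

View pics/d1.png

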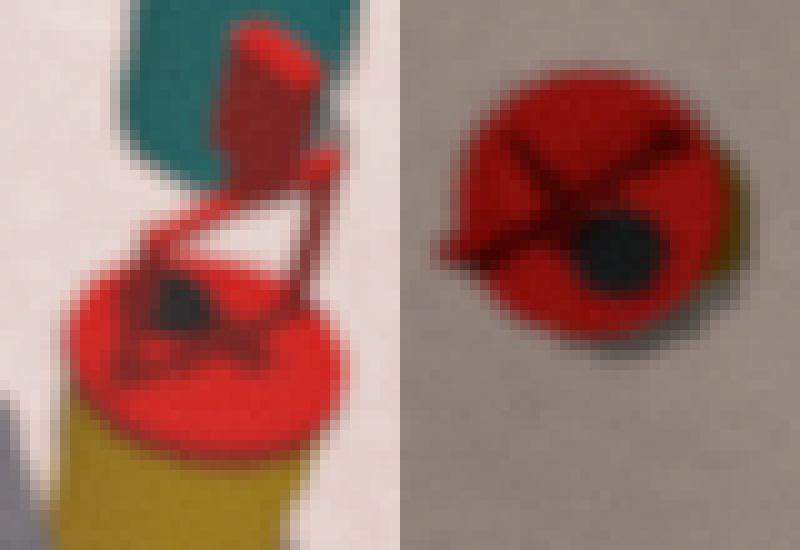

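View pics/d2.png

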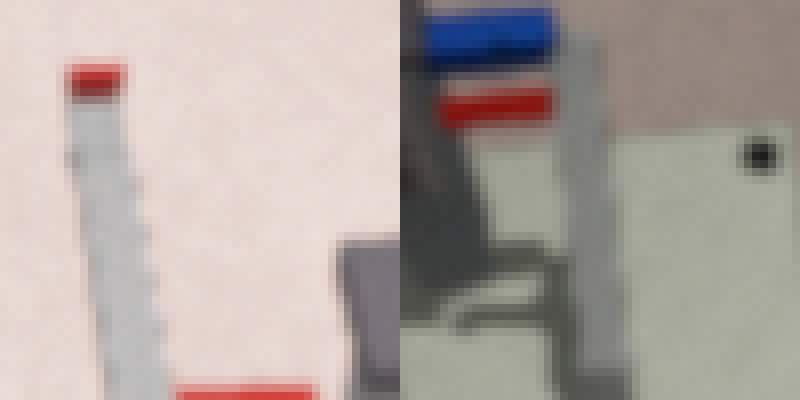

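```bash
python3 - <<'E'
from h import *
S=eyes.capture("scene");T=eyes.capture("top")
print("camS",ray(S,(0,0))[0],"camT",ray(T,(0,0))[0])
a=onz(S,(413.7,218.8),150);b=onz(S,(430.3,211),150)
print("bar ends",a,b,np.linalg.norm(a-b),"mid",(a+b)/2,"ang",np.degrees(np.arctan2(-(b-a)[0],(b-a)[1])),proj(T,a),proj(T,b))
# tab top: left-top to right-top corners of bright top face
a=onz(S,(422.6,197.6),204);b=onz(S,(430,203),204)
print("tab top",a,b,np.linalg.norm(a-b),(a+b)/2,proj(T,(a+b)/2))
# lid ellipse
print("lid T",onz(T,(219,205.5),95), "lid S",onz(S,(418.5,230.8),95))
print("tip",tri(S,(346.9,213.6),T,(287.8,139.8)),onz(S,(346.9,213.6),284),onz(T,(287.8,139.8),284))
print("log",tri(S,(315.6,231.6),T,(317.4,210.6)))
# arm centerline in top
for p in((262+72/1,0),):pass
a=onz(T,(284.9,91),275);b=onz(T,(287.6,131),275);print("arm",a,b,np.degrees(np.arctan2((b-a)[1],(b-a)[0])))
a=onz(S,(339.5+5,225),275);b=onz(S,(351.5,250),275);print("armS",a,b)
for p in((252.5+4.5,0),):pass
# plate holes in top
g=T["frame"]
E
```

```text
camS [1276.29730875   27.01878649  889.69220603] camT [ 366.53222229   18.60300299 1471.53040537]
bar ends [471.87538991 276.4318973  150.        ] [438.29335047 327.63426187 150.        ] 61.23263436065916 mid [455.08437019 302.03307959 150.        ] ang 33.259623593887916 [223.30467785 197.01009078] [205.09916295 209.38193078]
tab top [446.51347418 294.95281339 204.        ] [467.86485125 310.76445673 204.        ] 26.568578580029957 [457.18916272 302.85863506 204.        ] [209.58784281 201.18596548]
lid T [451.62768377 299.91503887  95.        ] lid S [461.24892197 300.95535463  95.        ]
tip (array([604.51156661,  84.26683638, 282.27609852]), np.float64(0.22265569812938163)) [606.42237049  83.9929675  284.        ] [604.17125053  84.282938   284.        ]
log (array([431.39092401,  11.76124664,  51.12237655]), np.float64(0.224625324417813))
arm [734.85725798  89.74268289 275.        ] [629.04052166  84.83740313 275.        ] -177.34587572942985
armS [633.93010938  78.47961203 275.        ] [707.6122417   91.05748013 275.        ]
```

```bash
python3 - <<'E'
from h import *
f=cv2.imread("pics/top0.png");r_=f[185:230,198:243,2].astype(float)
g=np.clip((r_-20)*255/160,0,255).astype(np.uint8)
a=cv2.resize(g,None,fx=13,fy=13,interpolation=cv2.INTER_CUBIC)
a=cv2.cvtColor(a,cv2.COLOR_GRAY2BGR)
for i in range(0,45,5):
    cv2.putText(a,str(198+i),(int((i+.5)*13),10),0,.35,(0,255,255));cv2.putText(a,str(185+i),(0,int((i+.5)*13)),0,.35,(0,255,255))
cv2.imwrite("pics/e1.png",a)
E
```

```text
(no output)
```

View pics/e1.png

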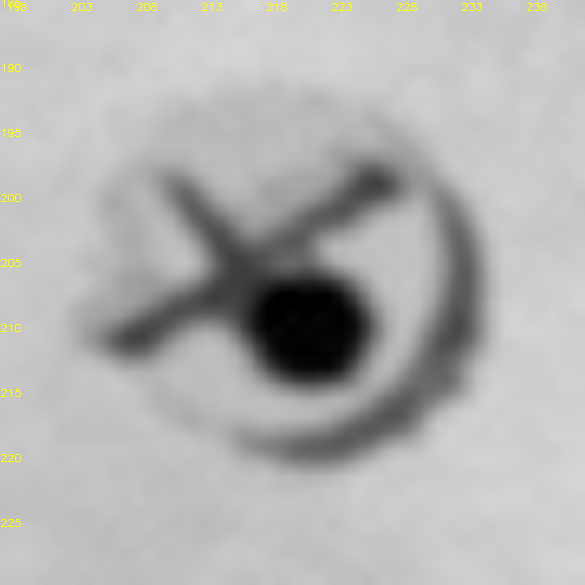

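```bash
cat > plan.py <<'E'
from h import *
from scipy.spatial.transform import Rotation as Ro
def plan(goal,yaw):
    """goal mm, tool down with tool y along (-sin yaw,cos yaw); prints shift in present tool axes + turn"""
    s=r.sense();R=Ro.from_rotvec(s["ee_rot"]).as_matrix();y=np.radians(yaw)
    for k in(1,-1):
        Y=k*np.array([-np.sin(y),np.cos(y),0]);X=np.array([0,0,-1.]);G=np.c_[X,Y,np.cross(X,Y)]
        rv=Ro.from_matrix(R.T@G).as_rotvec()
        print("turn",rv.round(4),"deg",np.degrees(rv).round(1), "shift(now axes)",(R.T@(np.array(goal)-s["eef_pos"])).round(1),"shift(goal axes)",(G.T@(np.array(goal)-s["eef_pos"])).round(1))
    print("t",s["time_s"],"tcp",s["eef_pos"].round(1),"F",s["force"].round(2),"w",round(s["grip_width"],1),"q",s["joint_positions"].round(2))
    print(R.round(3).tolist())
E
python3 -c "
from plan import *
plan((454.5,302,265),33)"
```

```text
turn [-8.068e-01 -3.000e-04  6.000e-04] deg [-46.2  -0.    0. ] shift(now axes) [ -25.5 -201.8  373.4] shift(goal axes) [ -25.7 -409.2  112.6]
turn [2.3348e+00 8.0000e-04 4.0000e-04] deg [133.8   0.    0. ] shift(now axes) [ -25.5 -201.8  373.4] shift(goal axes) [ -25.7  409.2 -112.6]
t 0.3 tcp [137.2 583.9 239.3] F [0.27 0.46 0.06] w 87.6 q [ 1.22  0.36  1.51 -0.    1.27 -0.12]
[[-0.0, 0.229, 0.973], [-0.001, 0.973, -0.229], [-1.0, -0.001, -0.0]]
```

```bash
python3 -m inch '-15 0 0 0 0 0 87; -11 -10 18 0 0 0 87; 0 -22 41 0 0 0 87; 0 -22 41 0 0 0 87; 0 -22 41 0 0 0 87; 0 -22 41 0 0 0 87; 0 -22 41 0 0 0 87; 0 -22 41 0 0 0 87; 0 -22 41 0 0 0 87; 0 -22 41 0 0 0 87'; python3 -m inch '0 -16 27 0 0 0 87; 0 0 0 -0.1345 0 0 87; 0 0 0 -0.1345 0 0 87; 0 0 0 -0.1345 0 0 87; 0 0 0 -0.1345 0 0 87; 0 0 0 -0.1345 0 0 87; 0 0 0 -0.1343 0 0 87; 0 0 0 0 0 0 87'; python3 -c "
from plan import *
plan((454.5,302,265),33)
for n in('scene','top'):
    cv2.imwrite(f'pics/{n}1.png',eyes.capture(n)['frame'])
s=cv2.imread('pics/scene1.png');t=cv2.imread('pics/top1.png')
cv2.imwrite('pics/f1.png',np.hstack([cv2.resize(s[130:270,360:460],None,fx=4,fy=4),cv2.resize(t[150:290,170:270],None,fx=4,fy=4)]))
"
```

```text
time_s: 1.3
eef_pos: [432.7, 322.4, 265.8]
ee_rot: [0.181, 1.563, -0.181]
force: [0.3, 0.5, 0.2]
grip_width: 87.0
time_s: 2.1
eef_pos: [454.1, 302.0, 265.6]
ee_rot: [-0.452, 1.523, 0.452]
force: [-0.2, 0.7, -0.3]
grip_width: 86.8
turn [ 0.0012 -0.0002  0.0001] deg [ 0.1 -0.   0. ] shift(now axes) [ 0.6 -0.3  0.3] shift(goal axes) [ 0.6 -0.3  0.3]
turn [-3.1404e+00 -1.0000e-04 -3.0000e-04] deg [-179.9   -0.    -0. ] shift(now axes) [ 0.6 -0.3  0.3] shift(goal axes) [ 0.6  0.3 -0.3]
t 2.1 tcp [454.1 302.  265.6] F [-0.17  0.68 -0.28] w 86.8 q [ 0.46  0.26  1.59 -0.    1.29 -1.69]
[[-0.0, -0.546, 0.838], [-0.0, 0.838, 0.546], [-1.0, -0.0, -0.0]]
```

View pics/f1.png

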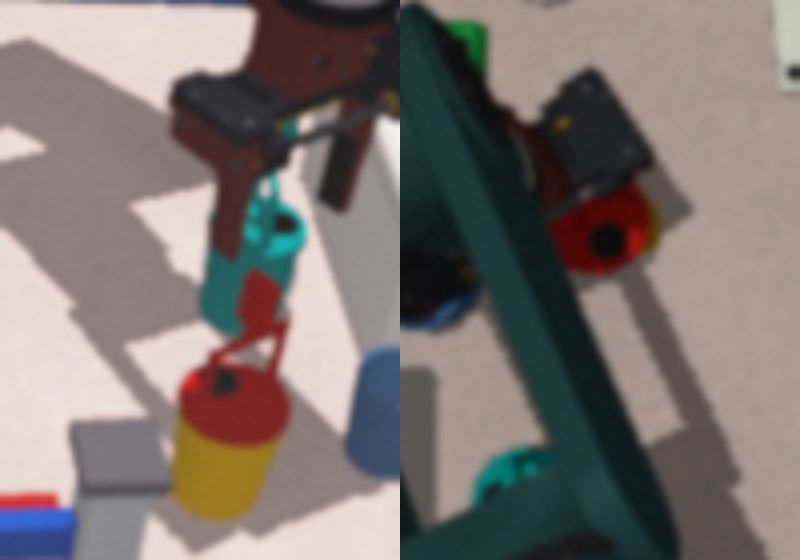

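The view shows the open fingers straddling the red tab (crop (260,295)), aligned with the bar. Descending to the tab.

```bash
python3 -m inch '20 0 0 0 0 0 87; 20 0 0 0 0 0 87; 15 0 0 0 0 0 87; 13 0 0 0 0 0 87; 13 0 0 0 0 0 87; 0 0 0 0 0 0 87; 0 0 0 0 0 0 87'; python3 -c "
from plan import *
plan((454.5,302,184),33)
s=eyes.capture('scene')['frame']
cv2.imwrite('pics/g1.png',cv2.resize(s[150:270,360:480],None,fx=5,fy=5))
"
```

```text
time_s: 2.9
eef_pos: [454.2, 302.1, 184.6]
ee_rot: [-0.451, 1.524, 0.451]
force: [0.1, 0.8, 0.6]
grip_width: 86.7
turn [-0.0005 -0.0004  0.    ] deg [-0. -0.  0.] shift(now axes) [ 0.6 -0.2  0.2] shift(goal axes) [ 0.6 -0.2  0.2]
turn [3.1411e+00 1.0000e-04 6.0000e-04] deg [180.   0.   0.] shift(now axes) [ 0.6 -0.2  0.2] shift(goal axes) [ 0.6  0.2 -0.2]
t 2.9 tcp [454.2 302.1 184.6] F [0.09 0.76 0.64] w 86.7 q [ 0.46  0.34  1.69 -0.    1.11 -1.69]
[[-0.0, -0.544, 0.839], [-0.0, 0.839, 0.544], [-1.0, -0.0, -0.0]]
```

View pics/g1.png

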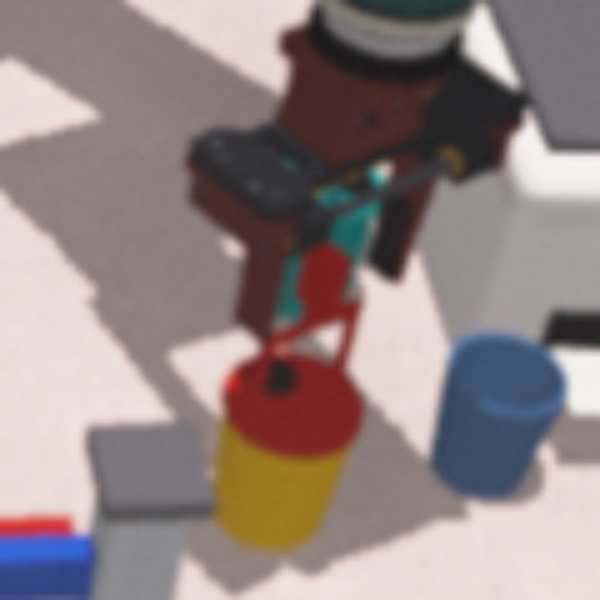

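The red tab sits between the two open fingers. Closing with 25 N, then recording the force baseline.

```bash
cat > fz.py <<'E'
from h import *
def favg(n=12):
    F=[]
    for i in range(n):
        eyes.capture("scene"); F.append(r.sense()["force"])
    F=np.array(F);s=r.sense();print("F mean",F.mean(0).round(3),"sd",F.std(0).round(3),"tcp",s["eef_pos"].round(2),"w",round(s["grip_width"],2),"t",round(s["time_s"],2))
E
python3 -c "
from fz import *
favg(10)"
python3 -m inch '0 0 0 0 0 0 40;0 0 0 0 0 0 10; 0 0 0 0 0 0 4; 0 0 0 0 0 0 4; 0 0 0 0 0 0 4; 0 0 0 0 0 0 4; 0 0 0 0 0 0 4; 0 0 0 0 0 0 4' 25
```

```text
F mean [ 0.168 -0.07  -0.04 ] sd [0.519 0.338 0.612] tcp [454.18 302.1  184.79] w 87.04 t 3.45
time_s: 4.25
eef_pos: [454.1, 302.1, 184.6]
ee_rot: [-0.451, 1.523, 0.451]
force: [-0.1, 0.1, 0.1]
grip_width: 25.8
```

```bash
python3 -m inch '0 0 0 0 0 0 4;0 0 0 0 0 0 4; 0 0 0 0 0 0 4'; python3 -m inch '0 0 0 0 0 0 4; 0 0 0 0 0 0 4'
```

```text
time_s: 4.55
eef_pos: [454.2, 302.1, 184.6]
ee_rot: [-0.451, 1.523, 0.451]
force: [-0.4, 0.8, 0.2]
grip_width: 11.9
time_s: 4.75
eef_pos: [454.2, 302.1, 184.7]
ee_rot: [-0.451, 1.523, 0.451]
force: [-0.0, -0.3, 0.5]
grip_width: 11.9
```

Gripped at 11.9 mm, which is the tab thickness. Lifting.

```bash
python3 -m inch '-5 0 0 0 0 0 4; -12 0 0 0 0 0 4; -18 0 0 0 0 0 4; -20 0 0 0 0 0 4; -20 0 0 0 0 0 4; -20 0 0 0 0 0 4; -20 0 0 0 0 0 4; -18 0 0 0 0 0 4; -12 0 0 0 0 0 4; -3 0 0 0 0 0 4' 35;python3 -m inch '0 0 0 0 0 0 4; 0 0 0 0 0 0 4'; python3 -c "
from fz import *
favg(20)
s=eyes.capture('scene')['frame']
cv2.imwrite('pics/i1.png',cv2.resize(s[80:270,330:520],None,fx=3,fy=3))
from plan import *
plan((520,80,333),2.5)
"
```

```text
time_s: 5.75
eef_pos: [454.6, 302.3, 334.2]
ee_rot: [-0.451, 1.521, 0.451]
force: [0.4, 0.7, -8.1]
grip_width: 12.0
time_s: 5.95
eef_pos: [453.5, 301.8, 331.6]
ee_rot: [-0.452, 1.525, 0.451]
force: [-0.2, -0.2, -6.7]
grip_width: 11.9
F mean [-0.16   0.117 -7.449] sd [0.659 0.279 0.498] tcp [454.14 302.09 332.65] w 11.8 t 6.95
turn [ 5.324e-01 -0.000e+00  1.000e-04] deg [30.5 -0.   0. ] shift(now axes) [  -0.3 -222.1  -65.7] shift(goal axes) [  -0.3 -224.8   56.1]
turn [-2.6092e+00 -1.0000e-04 -0.0000e+00] deg [-149.5   -0.    -0. ] shift(now axes) [  -0.3 -222.1  -65.7] shift(goal axes) [ -0.3 224.8 -56.1]
t 7.0 tcp [454.2 302.1 332.7] F [ 0.29 -0.45 -6.86] w 11.5 q [ 0.46  0.21  1.49 -0.    1.44 -1.69]
[[0.0, -0.545, 0.839], [-0.0, 0.839, 0.545], [-1.0, -0.0, -0.0]]
```

View pics/i1.png

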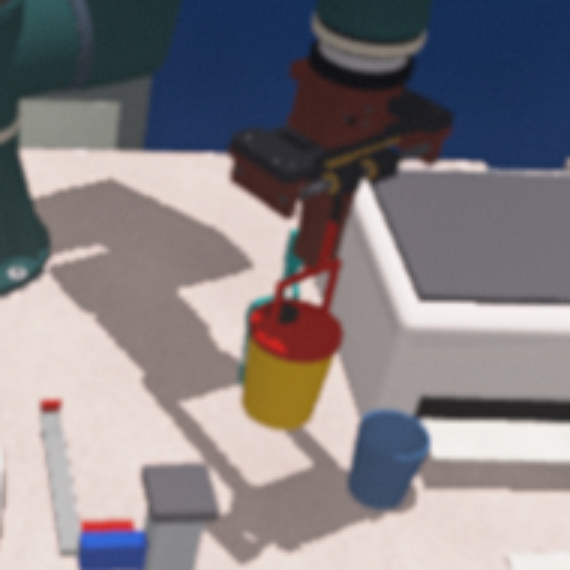

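```bash
python3 -m inch '0 -10 -3 0 0 0 4; 0 -22 -6 0 0 0 4; 0 -28 -8 0 0 0 4; 0 -28 -9 0 0 0 4; 0 -28 -9 0 0 0 4; 0 -28 -8 0 0 0 4; 0 -28 -9 0 0 0 4; 0 -26 -7 0 0 0 4; 0 -18 -5 0 0 0 4; 0 -6 -2 0 0 0 4';python3 -m inch '0 0 0 0.04 0 0 4; 0 0 0 0.08 0 0 4; 0 0 0 0.1 0 0 4; 0 0 0 0.1 0 0 4; 0 0 0 0.1 0 0 4; 0 0 0 0.072 0 0 4; 0 0 0 0.04 0 0 4; 0 0 0 0 0 0 4; 0 0 0 0 0 0 4'; python3 -c "
from plan import *
plan((520,82,333),2.5)
S=eyes.capture('scene');T=eyes.capture('top')
cv2.imwrite('pics/j1.png',np.hstack([cv2.resize(S['frame'][110:270,280:400],None,fx=3.3,fy=3.3),cv2.resize(T['frame'][70:230,230:350],None,fx=3.3,fy=3.3)]))
"
```

```text
time_s: 8.0
eef_pos: [520.3, 77.4, 332.7]
ee_rot: [-0.451, 1.524, 0.448]
force: [-0.3, 0.3, -8.0]
grip_width: 11.6
time_s: 8.9
eef_pos: [519.5, 80.2, 332.7]
ee_rot: [-0.036, 1.571, 0.036]
force: [-0.8, -0.5, -6.8]
grip_width: 12.2
turn [ 0.0019 -0.0002 -0.0001] deg [ 0.1 -0.  -0. ] shift(now axes) [-0.3  1.7  0.6] shift(goal axes) [-0.3  1.7  0.6]
turn [-3.1397e+00  1.0000e-04 -3.0000e-04] deg [-179.9    0.    -0. ] shift(now axes) [-0.3  1.7  0.6] shift(goal axes) [-0.3 -1.7 -0.6]
t 8.9 tcp [519.5  80.2 332.7] F [-0.81 -0.45 -6.81] w 12.2 q [ 0.02  0.18  1.53  0.    1.43 -1.59]
[[-0.0, -0.045, 0.999], [0.0, 0.999, 0.045], [-1.0, 0.0, -0.0]]
```

View pics/j1.png

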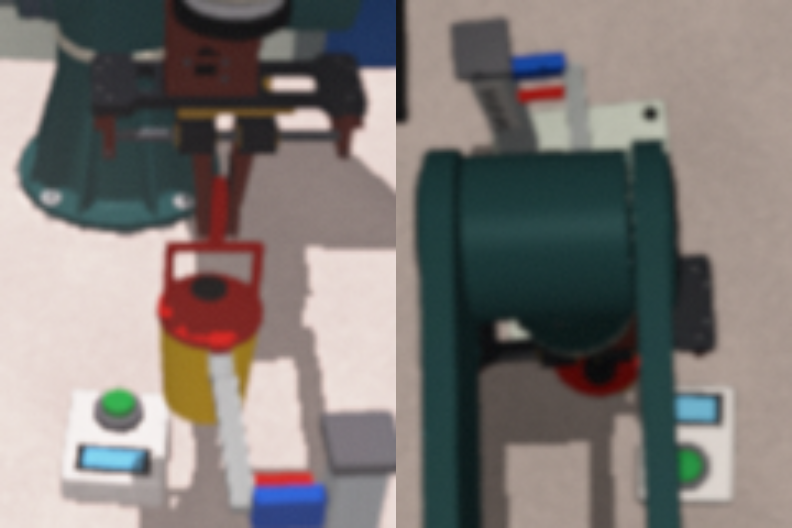

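```bash
python3 -c "
from plan import *
S=eyes.capture('scene')
f=S['frame']
cv2.imwrite('pics/k1.png',cv2.resize(f[150:225,315:375],None,fx=10,fy=10,interpolation=cv2.INTER_CUBIC))
for z in(294,298,302):print(z,onz(S,(280+165/3.3,110+247/3.3),z),onz(S,(280+265/3.3,110+246/3.3),z))
print(proj(S,(519.5,80.2,298)))
for x in (602,604,606,608):print(x,proj(S,(x,76,284)),proj(S,(x,92,284)))
"
```

```text
294 [517.09451535  45.82208976 294.        ] [512.83936668 118.1589085  294.        ]
298 [522.19246886  45.69582789 298.        ] [517.96589299 117.54691377 298.        ]
302 [527.29042238  45.56956601 302.        ] [523.0924193  116.93491905 302.        ]
[344.56606706 184.52811797]
602 [343.26750955 212.17451934] [350.42246504 212.36927112]
604 [343.28788351 212.77372657] [350.45478637 212.96893285]
606 [343.30831557 213.37493567] [350.48720347 213.57059803]
608 [343.32880595 213.97815614] [350.51971671 214.17427612]
```

View pics/k1.png

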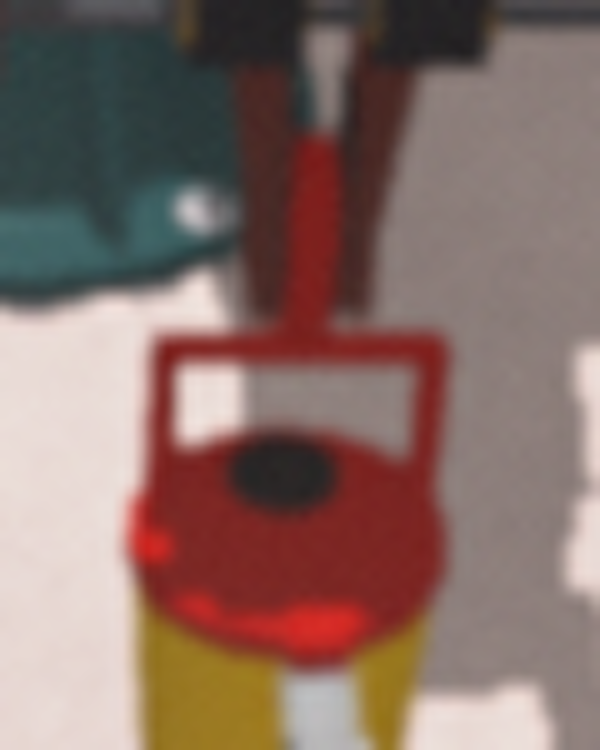

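```bash
python3 -m inch '0 0 4 0 0 0 4; 0 0 10 0 0 0 4; 0 -1 13 0 0 0 4; 0 0 13 0 0 0 4; 0 0 12 0 0 0 4; 0 0 9 0 0 0 4; 0 0 4 0 0 0 4; 0 0 0 0 0 0 4; 0 0 0 0 0 0 4'; python3 -c "
from plan import *
plan((617.5,83.6,333),2.5)
S=eyes.capture('scene');T=eyes.capture('top')
cv2.imwrite('pics/l1.png',cv2.resize(S['frame'][150:270,310:410],None,fx=6,fy=6,interpolation=cv2.INTER_CUBIC)[:600])
"
```

```text
time_s: 9.95
eef_pos: [584.3, 81.8, 332.5]
ee_rot: [-0.035, 1.572, 0.035]
force: [0.1, 0.3, -6.8]
grip_width: 12.0
turn [ 0.0004 -0.001   0.0001] deg [ 0.  -0.1  0. ] shift(now axes) [-0.6  0.3 33.3] shift(goal axes) [-0.5  0.3 33.3]
turn [-3.1412e+00 -2.0000e-04 -1.6000e-03] deg [-1.8e+02 -0.0e+00 -1.0e-01] shift(now axes) [-0.6  0.3 33.3] shift(goal axes) [ -0.5  -0.3 -33.3]
t 9.95 tcp [584.3  81.8 332.5] F [ 0.11  0.31 -6.76] w 12.0 q [ 0.02  0.28  1.4  -0.    1.47 -1.59]
[[-0.001, -0.044, 0.999], [-0.0, 0.999, 0.044], [-1.0, -0.0, -0.001]]
```

View pics/l1.png

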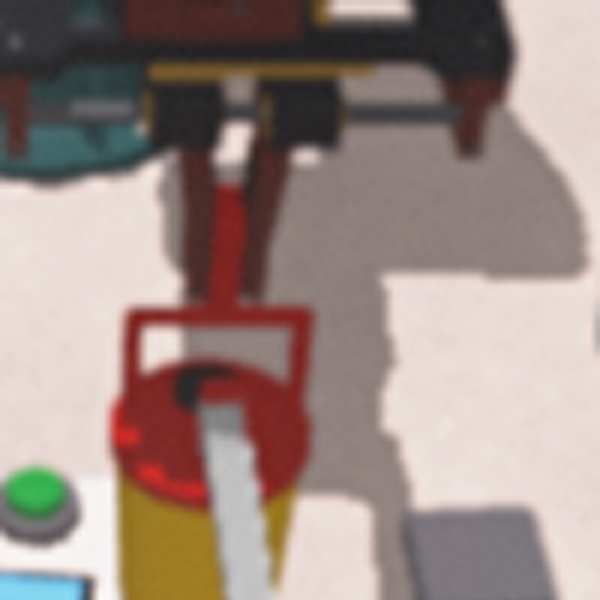

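The tip (crop (220,390)) lines up laterally with the bar middle (220,315) and is inside the window. Moving over it.

```bash
python3 -m inch '-1 0 2 0 0 0 4; 0 0 4 0 0 0 4; 0 0 5 0 0 0 4; 0 0 5 0 0 0 4; 0 0 5 0 0 0 4; 0 0 5 0 0 0 4; 0 0 4 0 0 0 4; 0 0 3 0 0 0 4; 0 0 0 0 0 0 4; 0 0 0 0 0 0 4'; python3 -c "
from fz import *
favg(12)
S=eyes.capture('scene');T=eyes.capture('top')
cv2.imwrite('pics/m1.png',cv2.resize(S['frame'][150:270,310:410],None,fx=6,fy=6,interpolation=cv2.INTER_CUBIC)[:600])
"
```

```text
time_s: 11.05
eef_pos: [617.6, 83.3, 333.5]
ee_rot: [-0.035, 1.571, 0.035]
force: [0.5, -0.3, -7.3]
grip_width: 12.0
F mean [-0.222  0.187 -7.213] sd [0.667 0.395 0.587] tcp [617.66  83.27 333.66] w 11.9 t 11.65
```

View pics/m1.png

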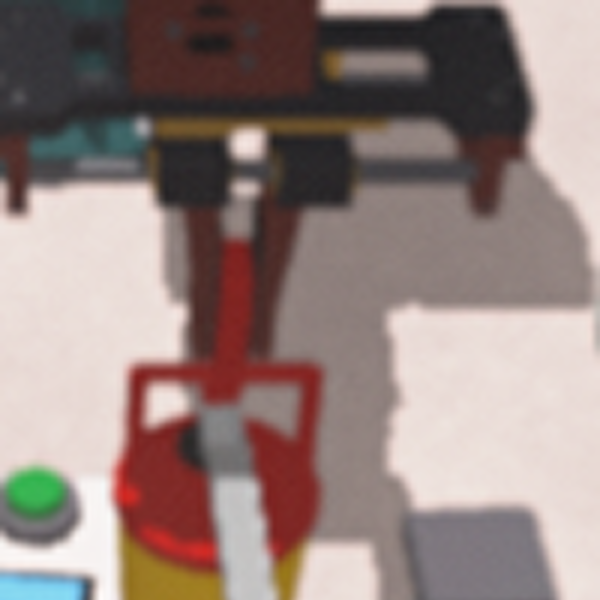

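```bash
python3 -m inch '1 0 0 0 0 0 4; 2 0 0 0 0 0 4; 2 0 0 0 0 0 4; 2 0 0 0 0 0 4; 2 0 0 0 0 0 4; 2 0 0 0 0 0 4; 2 0 0 0 0 0 4; 2 0 0 0 0 0 4; 2 0 0 0 0 0 4; 2 0 0 0 0 0 4';python3 -m inch '2 0 0 0 0 0 4; 2 0 0 0 0 0 4; 1.5 0 0 0 0 0 4; 1.5 0 0 0 0 0 4; 1.5 0 0 0 0 0 4; 1.5 0 0 0 0 0 4; 1.5 0 0 0 0 0 4; 1.5 0 0 0 0 0 4; 1.5 0 0 0 0 0 4; 1.5 0 0 0 0 0 4'; python3 -c "
from fz import *
favg(8)
S=eyes.capture('scene')
cv2.imwrite('pics/n1.png',cv2.resize(S['frame'][150:270,310:410],None,fx=6,fy=6,interpolation=cv2.INTER_CUBIC)[:600])
"
```

```text
time_s: 12.75
eef_pos: [617.7, 83.3, 314.5]
ee_rot: [-0.035, 1.571, 0.034]
force: [0.0, -0.1, -7.2]
grip_width: 11.7
time_s: 13.75
eef_pos: [617.7, 83.3, 298.6]
ee_rot: [-0.035, 1.57, 0.034]
force: [-0.0, 0.0, -6.8]
grip_width: 11.8
F mean [-0.06  -0.256 -6.77 ] sd [0.456 0.392 0.562] tcp [617.65  83.27 298.73] w 11.83 t 14.15
```

View pics/n1.png

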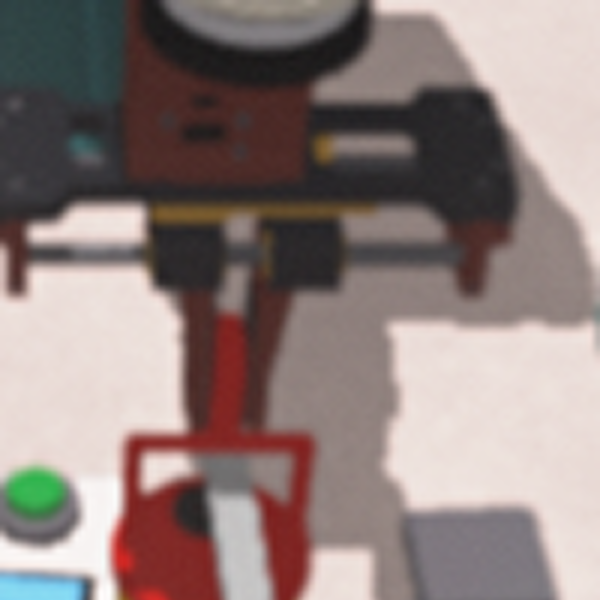

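```bash
python3 -m inch '1 0 0 0 0 0 4; 2 0 0 0 0 0 4; 2 0 0 0 0 0 4; 2 0 0 0 0 0 4; 2 0 0 0 0 0 4; 2 0 0 0 0 0 4; 2 0 0 0 0 0 4; 2 0 0 0 0 0 4; 2 0 0 0 0 0 4; 1 0 0 0 0 0 4';python3 -c "
from fz import *
favg(12)"; python3 -m inch '1 0 0 0 0 0 4; 2 0 0 0 0 0 4; 2 0 0 0 0 0 4; 2 0 0 0 0 0 4; 2 0 0 0 0 0 4; 2 0 0 0 0 0 4; 2 0 0 0 0 0 4; 2 0 0 0 0 0 4; 2 0 0 0 0 0 4; 1 0 0 0 0 0 4'; python3 -c "
from fz import *
favg(12)
S=eyes.capture('scene')
cv2.imwrite('pics/o1.png',cv2.resize(S['frame'][150:290,310:410],None,fx=4,fy=4,interpolation=cv2.INTER_CUBIC)[:600])
"
```

```text
time_s: 15.2
eef_pos: [617.7, 83.3, 280.5]
ee_rot: [-0.035, 1.571, 0.034]
force: [-2.2, 0.6, -5.4]
grip_width: 11.7
F mean [-0.89  -0.168 -5.026] sd [0.599 0.41  0.44 ] tcp [617.67  83.29 280.69] w 11.6 t 15.8
time_s: 16.8
eef_pos: [617.7, 83.3, 262.5]
ee_rot: [-0.035, 1.571, 0.034]
force: [-1.3, 0.0, -3.3]
grip_width: 11.6
F mean [-1.347 -0.161 -2.996] sd [0.408 0.469 0.574] tcp [617.7   83.3  262.69] w 11.94 t 17.4
```

View pics/o1.png

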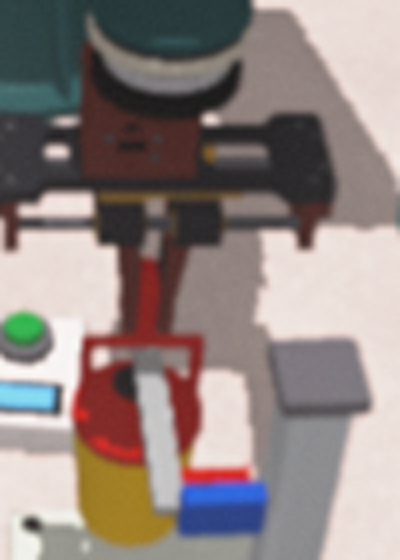

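Fx of about -1.3 N suggests the bar rides on the +x flank of the V, so I shift it back toward -x in small steps.

```bash
python3 -m inch '0 0 -0.5 0 0 0 4; 0 0 -0.5 0 0 0 4; 0 0 -0.5 0 0 0 4; 0 0 0 0 0 0 4'; python3 -c "
from fz import *
favg(12)"; python3 -m inch '0 0 -0.5 0 0 0 4; 0 0 -0.5 0 0 0 4; 0 0 -0.5 0 0 0 4; 0 0 0 0 0 0 4'; python3 -c "
from fz import *
favg(12)"
```

```text
time_s: 17.85
eef_pos: [617.4, 83.3, 263.2]
ee_rot: [-0.035, 1.568, 0.035]
force: [2.9, 1.1, -2.8]
grip_width: 11.4
F mean [ 5.187  0.796 -3.298] sd [0.796 0.525 0.337] tcp [617.34  83.23 263.1 ] w 11.73 t 18.45
time_s: 18.85
eef_pos: [617.1, 83.2, 263.6]
ee_rot: [-0.034, 1.565, 0.034]
force: [7.5, 0.4, -3.8]
grip_width: 12.1
F mean [ 7.95   1.01  -3.375] sd [0.421 0.363 0.442] tcp [617.06  83.25 263.57] w 11.89 t 19.45
```

The bar sits in the bottom of the V already; Fx rose quickly. Undoing most of that shift, for a net -0.4 mm.

```bash
python3 -m inch '0 0 0.6 0 0 0 4; 0 0 0.7 0 0 0 4; 0 0 0.7 0 0 0 4; 0 0 0.6 0 0 0 4;0 0 0 0 0 0 4'; python3 -c "
from fz import *
favg(14);from plan import *
plan((617,83.3,231),2.5)"
```

```text
time_s: 19.95
eef_pos: [617.4, 83.2, 262.6]
ee_rot: [-0.035, 1.57, 0.034]
force: [4.4, 0.3, -2.6]
grip_width: 11.9
F mean [ 4.378  0.591 -3.117] sd [0.723 0.578 0.73 ] tcp [617.38  83.27 262.71] w 11.87 t 20.65
turn [0.0004 0.0002 0.0001] deg [0. 0. 0.] shift(now axes) [31.7  0.1 -0.4] shift(goal axes) [31.7  0.  -0.4]
turn [-3.1412e+00 -1.0000e-04  3.0000e-04] deg [-180.   -0.    0.] shift(now axes) [31.7  0.1 -0.4] shift(goal axes) [31.7 -0.   0.4]
t 20.65 tcp [617.4  83.3 262.7] F [ 4.6   0.75 -2.8 ] w 11.9 q [ 0.02  0.37  1.43 -0.    1.34 -1.59]
[[0.0, -0.044, 0.999], [-0.0, 0.999, 0.044], [-1.0, -0.0, 0.0]]
```

```bash
python3 -m inch '0 0 0.3 0 0 0 4; 0 0 0.3 0 0 0 4;0 0 0 0 0 0 4'; python3 -c "
from fz import *
favg(12)
S=eyes.capture('scene')
cv2.imwrite('pics/p1.png',cv2.resize(S['frame'][150:290,310:410],None,fx=4,fy=4,interpolation=cv2.INTER_CUBIC)[:600])"
```

```text
time_s: 20.95
eef_pos: [617.5, 83.3, 262.5]
ee_rot: [-0.035, 1.572, 0.034]
force: [3.8, 1.3, -2.4]
grip_width: 12.3
F mean [ 2.309  0.075 -2.801] sd [0.829 0.425 0.704] tcp [617.52  83.24 262.5 ] w 11.98 t 21.55
```

View pics/p1.png

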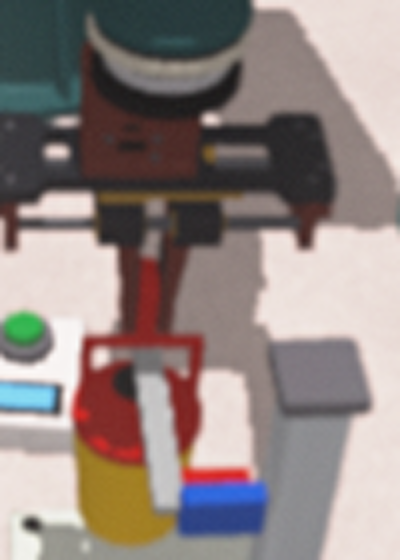

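```bash
python3 -m inch '0 0 0.3 0 0 0 4; 0 0 0.2 0 0 0 4;0 0 0 0 0 0 4'; python3 -c "
from fz import *
favg(8)"; python3 -m inch '1 0 0 0 0 0 4; 1.5 0 0 0 0 0 4; 2 0 0 0 0 0 4; 2 0 0 0 0 0 4; 2 0 0 0 0 0 4; 2 0 0 0 0 0 4; 1.5 0 0 0 0 0 4; 1 0 0 0 0 0 4; 0 0 0 0 0 0 4; 0 0 0 0 0 0 4'; python3 -c "
from fz import *
favg(14)"
```

```text
time_s: 21.9
eef_pos: [617.7, 83.2, 262.3]
ee_rot: [-0.035, 1.572, 0.034]
force: [-1.2, -0.5, -3.0]
grip_width: 11.3
F mean [-1.988 -0.47  -2.939] sd [0.603 0.361 0.27 ] tcp [617.69  83.31 262.39] w 11.8 t 22.3
time_s: 23.3
eef_pos: [617.8, 83.3, 249.4]
ee_rot: [-0.035, 1.572, 0.034]
force: [-4.8, -0.8, -1.2]
grip_width: 11.5
F mean [-5.301 -0.716 -1.688] sd [0.578 0.469 0.437] tcp [617.79  83.28 249.47] w 11.95 t 24.0
```

```bash
python3 -m inch '0 0 -0.2 0 0 0 4; 0 0 -0.2 0 0 0 4;0 0 0 0 0 0 4'; python3 -c "
from fz import *
favg(8)"; python3 -m inch '1 0 0 0 0 0 4; 1.5 0 0 0 0 0 4; 1.5 0 0 0 0 0 4; 1.5 0 0 0 0 0 4; 1.5 0 0 0 0 0 4; 1 0 0 0 0 0 4; 0 0 0 0 0 0 4; 0 0 0 0 0 0 4'; python3 -c "
from fz import *
favg(14)"
```

```text
time_s: 24.3
eef_pos: [617.8, 83.3, 249.6]
ee_rot: [-0.035, 1.571, 0.034]
force: [-4.9, -0.7, -2.0]
grip_width: 11.9
F mean [-4.807 -0.692 -1.534] sd [0.378 0.411 0.338] tcp [617.78  83.31 249.6 ] w 11.98 t 24.7
time_s: 25.5
eef_pos: [617.8, 83.3, 241.7]
ee_rot: [-0.035, 1.571, 0.035]
force: [-6.5, -0.2, -1.1]
grip_width: 11.7
F mean [-5.545 -0.575 -0.855] sd [0.553 0.602 0.564] tcp [617.75  83.3  241.72] w 11.97 t 26.2
```

```bash
python3 -m inch '0 0 -0.3 0 0 0 4; 0 0 -0.3 0 0 0 4;0 0 0 0 0 0 4'; python3 -c "
from fz import *
favg(10)"
```

```text
time_s: 26.5
eef_pos: [617.7, 83.2, 241.9]
ee_rot: [-0.035, 1.57, 0.034]
force: [-4.0, -0.0, -0.9]
grip_width: 11.8
F mean [-3.173 -0.23  -0.864] sd [0.466 0.44  0.457] tcp [617.68  83.26 241.77] w 11.43 t 27.0
```

```bash
python3 -m inch '0 0 -0.3 0 0 0 4; 0 0 -0.3 0 0 0 4;0 0 0 0 0 0 4'; python3 -c "
from fz import *
favg(10)";python3 -m inch '1 0 -0.2 0 0 0 4; 1 0 0 0 0 0 4; 1 0 0 0 0 0 4; 1 0 0 0 0 0 4; 1 0 0 0 0 0 4; 1 0 0 0 0 0 4; 0 0 0 0 0 0 4'; python3 -c "
from fz import *
favg(14)"
```

```text
time_s: 27.3
eef_pos: [617.6, 83.3, 242.0]
ee_rot: [-0.035, 1.569, 0.035]
force: [-0.2, -0.4, -0.6]
grip_width: 11.7
F mean [ 1.294  0.289 -1.061] sd [0.94  0.602 0.498] tcp [617.53  83.27 241.95] w 11.78 t 27.8
time_s: 28.5
eef_pos: [617.4, 83.2, 235.8]
ee_rot: [-0.035, 1.569, 0.034]
force: [6.0, 1.1, -0.3]
grip_width: 11.9
F mean [ 5.123  0.509 -0.402] sd [0.544 0.433 0.481] tcp [617.43  83.24 235.98] w 11.7 t 29.2
```

```bash
python3 -m inch '0 0 0.2 0 0 0 4; 0 0 0.3 0 0 0 4;0 0 0 0 0 0 4'; python3 -c "
from fz import *
favg(8)";python3 -m inch '1 0 0 0 0 0 4; 1 0 0 0 0 0 4; 1 0 0 0 0 0 4; 0.5 0 0 0 0 0 4; 0 0 0 0 0 0 4'; python3 -c "
from fz import *
favg(16)"
```

```text
time_s: 29.5
eef_pos: [617.4, 83.3, 235.8]
ee_rot: [-0.035, 1.57, 0.034]
force: [5.7, 1.3, -0.3]
grip_width: 11.8
F mean [ 5.232  0.747 -0.332] sd [0.291 0.262 0.617] tcp [617.45  83.26 235.76] w 11.6 t 29.9
time_s: 30.4
eef_pos: [617.4, 83.3, 232.2]
ee_rot: [-0.035, 1.57, 0.035]
force: [4.8, 0.5, -0.3]
grip_width: 11.8
F mean [ 5.057  0.639 -0.11 ] sd [0.482 0.457 0.548] tcp [617.42  83.26 232.28] w 11.67 t 31.2
```

```bash
python3 -m inch '0.3 0 0.3 0 0 0 4; 0.3 0 0.2 0 0 0 4;0 0 0 0 0 0 4' 12; python3 -c "
from fz import *
favg(8)";python3 -m inch '0 0 0 0 0 0 4;0 0 0 0 0 0 4' 3; python3 -c "
from fz import *
favg(14)"
```

```text
time_s: 31.5
eef_pos: [617.4, 83.3, 231.4]
ee_rot: [-0.035, 1.571, 0.035]
force: [3.9, -0.0, 0.5]
grip_width: 12.1
F mean [ 4.165  0.776 -0.367] sd [0.614 0.477 0.515] tcp [617.45  83.3  231.5 ] w 11.79 t 31.9
time_s: 32.1
eef_pos: [617.2, 83.3, 231.4]
ee_rot: [-0.035, 1.571, 0.034]
force: [3.1, 0.3, 0.3]
grip_width: 12.1
F mean [ 1.965  0.639 -0.079] sd [0.741 0.544 0.409] tcp [617.23  83.26 231.45] w 11.95 t 32.8
```

```bash
python3 -m inch '0 0 0 0 0 0 13; 0 0 0 0 0 0 16; 0 0 0 0 0 0 20; 0 0 0 0 0 0 30; 0 0 0 0 0 0 40; 0 0 0 0 0 0 40;0 0 0 0 0 0 40'; python3 -c "
from fz import *
for i in range(3):
    S=eyes.capture('scene');c=comps(S['frame'],(80,110,60),(100,255,255))[0]
    print([a for a,b in c if 200<a[1]<300])
favg(4)
cv2.imwrite('pics/q1.png',cv2.resize(S['frame'][150:290,310:410],None,fx=4,fy=4,interpolation=cv2.INTER_CUBIC)[:600])"
```

```text
time_s: 33.5
eef_pos: [617.6, 83.3, 231.6]
ee_rot: [-0.035, 1.571, 0.034]
force: [-0.2, 0.1, 0.5]
grip_width: 39.3
[array([385. , 214.4]), array([357.7, 228.5]), array([334.6, 229. ]), array([342.1, 254.1]), array([361.4, 277.3])]
[array([384.8, 215.8]), array([334.6, 229.2]), array([357.8, 228.5]), array([342.1, 254. ]), array([361.4, 277.3])]
[array([384.8, 215.7]), array([357.7, 227.6]), array([334.6, 228.8]), array([342.2, 253.9]), array([361.3, 277.2])]
F mean [ 0.025 -0.009  0.145] sd [0.742 0.548 0.537] tcp [617.59  83.26 231.57] w 39.9 t 33.85
```

View pics/q1.png

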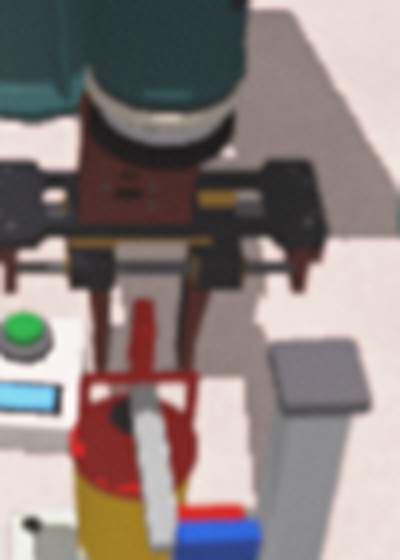

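The tub hangs free: fingers apart at crop (100,330)/(190,320), tab untouched, positions steady over three frames. Retreating straight up.

```bash
python3 -m inch '-5 0 0 0 0 0 40; -10 0 0 0 0 0 40; -20 0 0 0 0 0 40; -25 0 0 0 0 0 40; -25 0 0 0 0 0 40; -20 0 0 0 0 0 40; -10 0 0 0 0 0 40; 0 0 0 0 0 0 40'; python3 -c "
from plan import *
plan((431.4,11.8,115),2.5)
T=eyes.capture('top');S=eyes.capture('scene')
cv2.imwrite('pics/s1.png',cv2.resize(S['frame'][150:290,280:410],None,fx=4,fy=4,interpolation=cv2.INTER_CUBIC)[:600])
"
```

```text
time_s: 34.65
eef_pos: [618.5, 83.3, 348.7]
ee_rot: [-0.035, 1.567, 0.034]
force: [-0.3, 0.3, 0.4]
grip_width: 39.6
turn [0.0004 0.0038 0.0002] deg [0.  0.2 0. ] shift(now axes) [ 233.   -63.2 -190.9] shift(goal axes) [ 233.7  -63.3 -190. ]
turn [-3.1412e+00 -3.0000e-04  5.9000e-03] deg [-180.    -0.     0.3] shift(now axes) [ 233.   -63.2 -190.9] shift(goal axes) [233.7  63.3 190. ]
t 34.65 tcp [618.5  83.3 348.7] F [-0.33  0.29  0.38] w 39.6 q [ 0.02  0.32  1.3  -0.    1.52 -1.59]
[[0.004, -0.044, 0.999], [-0.0, 0.999, 0.044], [-1.0, -0.0, 0.004]]
```

View pics/s1.png

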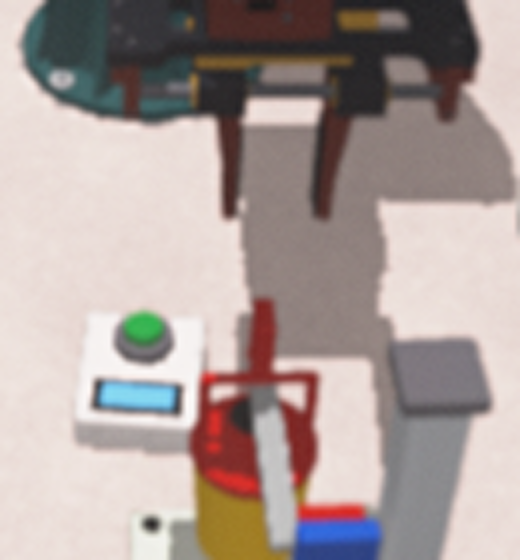

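```bash
python3 -m inch '0 -3 -8 0 0 0 0; 0 -6 -20 0 0 0 0; 0 -9 -27 0 0 0 0; 0 -9 -27 0 0 0 0; 0 -9 -27 0 0 0 0; 0 -9 -27 0 0 0 0; 0 -9 -27 0 0 0 0; 0 -6 -18 0 0 0 0; 0 -3 -9 0 0 0 0; 0 0 0 0 0 0 0' 20; python3 -m inch '15 0 0 0 0 0 0; 30 0 0 0 0 0 0; 35 0 0 0 0 0 0; 35 0 0 0 0 0 0; 35 0 0 0 0 0 0; 35 0 0 0 0 0 0; 30 0 0 0 0 0 0; 15 0 0 0 0 0 0; 3 0 0 0 0 0 0; 0 0 0 0 0 0 0'; python3 -c "
from plan import *
plan((431.4,11.8,85),2.5)
S=eyes.capture('scene')
cv2.imwrite('pics/u1.png',cv2.resize(S['frame'][170:290,270:400],None,fx=5,fy=5,interpolation=cv2.INTER_CUBIC)[:600])
"
```

```text
time_s: 35.75
eef_pos: [429.1, 11.8, 346.1]
ee_rot: [-0.034, 1.572, 0.034]
force: [0.1, -0.2, -1.2]
grip_width: 0.3
time_s: 36.75
eef_pos: [431.0, 12.1, 113.1]
ee_rot: [-0.035, 1.572, 0.035]
force: [-0.4, -1.0, 0.3]
grip_width: 0.6
turn [ 0.0005 -0.001  -0.0002] deg [ 0.  -0.1 -0. ] shift(now axes) [28.1 -0.3  0.5] shift(goal axes) [28.1 -0.3  0.4]
turn [-3.1411e+00  3.0000e-04 -1.6000e-03] deg [-1.8e+02  0.0e+00 -1.0e-01] shift(now axes) [28.1 -0.3  0.5] shift(goal axes) [28.1  0.3 -0.4]
t 36.75 tcp [431.   12.1 113.1] F [-0.36 -1.01  0.26] w 0.6 q [-0.13  0.3   2.01  0.    0.84 -1.75]
[[-0.001, -0.044, 0.999], [0.0, 0.999, 0.044], [-1.0, 0.0, -0.001]]
```

View pics/u1.png

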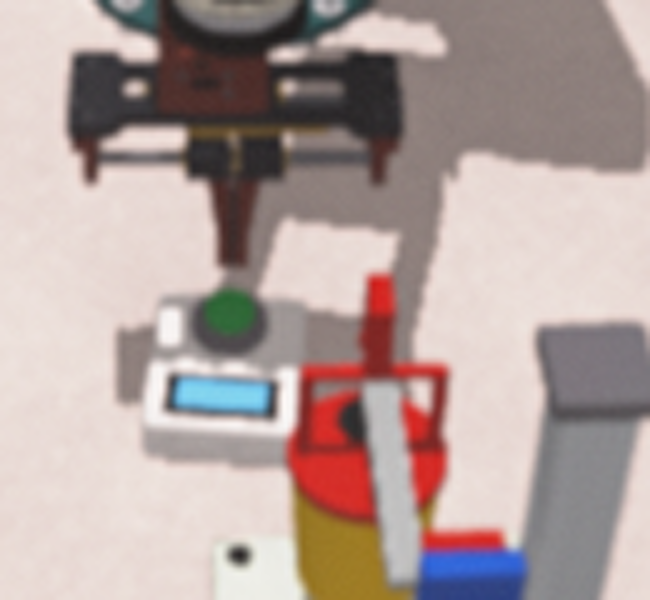

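The closed fingertips (232,262) are above the button (230,312), and the tub is still hanging steady. Going down on the button.

```bash
python3 -m inch '15 0 0 0 0 0 0; 15 0 0 0 0 0 0; 8 0 0 0 0 0 0; 2 0 0 0 0 0 0; 0 0 0 0 0 0 0; 0 0 0 0 0 0 0'; python3 -m inch '2 0 0 0 0 0 0; 0 0 0 0 0 0 0'; python3 -m inch '2 0 0 0 0 0 0; 0 0 0 0 0 0 0';  python3 -m inch '2 0 0 0 0 0 0; 0 0 0 0 0 0 0'
```

```text
time_s: 37.4
eef_pos: [431.1, 11.9, 74.2]
ee_rot: [-0.035, 1.569, 0.034]
force: [-0.2, -0.1, 0.7]
grip_width: 0.5
time_s: 37.6
eef_pos: [431.2, 11.9, 72.0]
ee_rot: [-0.035, 1.569, 0.034]
force: [1.0, 0.5, 1.5]
grip_width: 0.6
time_s: 37.8
eef_pos: [431.2, 11.9, 69.7]
ee_rot: [-0.035, 1.569, 0.034]
force: [1.3, 0.2, 3.5]
grip_width: 0.4
time_s: 38.0
eef_pos: [431.2, 11.9, 67.6]
ee_rot: [-0.035, 1.569, 0.034]
force: [2.0, -0.3, 5.3]
grip_width: 0.8
```

```bash
python3 -m inch '1 0 0 0 0 0 0; 1 0 0 0 0 0 0; 0 0 0 0 0 0 0';  python3 -m inch '1 0 0 0 0 0 0; 0 0 0 0 0 0 0; 0 0 0 0 0 0 0'
```

```text
time_s: 38.3
eef_pos: [431.3, 11.9, 66.9]
ee_rot: [-0.035, 1.569, 0.034]
force: [-2.4, 0.1, 25.6]
grip_width: 0.4
time_s: 38.6
eef_pos: [431.4, 11.9, 66.7]
ee_rot: [-0.035, 1.568, 0.034]
force: [-5.5, 0.7, 36.7]
grip_width: 0.5
```

The button is bottomed (force climbs steeply at z 66.9). Backing off.

```bash
python3 -m inch '-3 0 0 0 0 0 0; -5 0 0 0 0 0 0; -12 0 0 0 0 0 0; -20 0 0 0 0 0 0; -30 0 0 0 0 0 0; -30 0 0 0 0 0 0; -20 0 0 0 0 0 0; -5 0 0 0 0 0 0; 0 0 0 0 0 0 0; 0 0 0 0 0 0 0'; python3 -c "
from plan import *
for i in range(4):
    S=eyes.capture('scene');T=eyes.capture('top')
    c=comps(S['frame'],(80,110,60),(100,255,255))[0];g=comps(S['frame'],(135,110,50),(170,255,255))[0]
    print([a.tolist() for a,b in c if 200<a[1]<300],[a.tolist() for a,b in g])
print([a.tolist() for a,b in comps(T['frame'],(135,110,50),(170,255,255))[0]])
plan((431,12,180),2.5)
cv2.imwrite('pics/w1.png',np.vstack([S['frame'][100:],T['frame'][:290]]))
"
```

```text
time_s: 39.6
eef_pos: [429.3, 12.1, 188.4]
ee_rot: [-0.034, 1.573, 0.035]
force: [-0.2, -0.2, -0.5]
grip_width: 0.4
[[342.2, 254.1], [361.4, 277.3]] [[315.6, 231.9], [463.4, 287.5], [183.9, 291.2], [42.7, 348.4], [53.7, 388.4]]
[[342.3, 254.0], [361.4, 277.3]] [[315.6, 231.9], [463.3, 287.5], [183.9, 291.2], [42.7, 348.4], [52.1, 388.4]]
[[342.3, 254.1], [361.4, 277.3]] [[315.6, 231.9], [463.4, 287.5], [183.9, 291.2], [42.7, 348.4], [53.6, 388.4]]
[[342.2, 254.1], [361.4, 277.3]] [[315.6, 231.9], [463.3, 287.7], [183.9, 291.2], [42.7, 348.4], [54.3, 388.3]]
[[508.9, 63.9], [424.7, 145.0], [185.9, 164.6]]
turn [ 0.0004 -0.0007 -0.    ] deg [ 0. -0. -0.] shift(now axes) [ 9.2 -0.   0.6] shift(goal axes) [ 9.2 -0.   0.6]
turn [-3.1412e+00  0.0000e+00 -1.2000e-03] deg [-1.8e+02  0.0e+00 -1.0e-01] shift(now axes) [ 9.2 -0.   0.6] shift(goal axes) [ 9.2  0.  -0.6]
t 40.0 tcp [430.4  12.  189.2] F [-0.57  0.13 -0.61] w 0.2 q [-0.13  0.18  1.92 -0.    1.05 -1.75]
[[-0.001, -0.044, 0.999], [-0.0, 0.999, 0.044], [-1.0, 0.0, -0.001]]
```

View pics/w1.png

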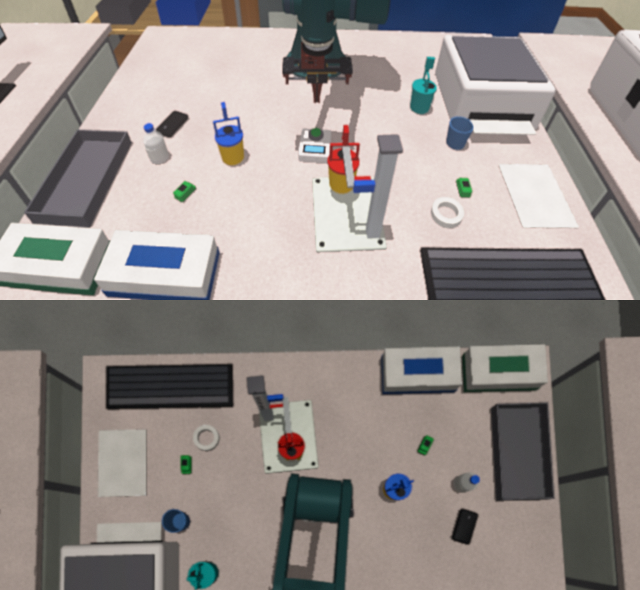

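The tub hangs steady on the hook. The button is back at its starting pixel (315.6,231.9), and the oximeters and other items are where they were. Handing in.

```bash
python3 -c "
from cell import r
print(r.finish_job())"
```

```text
the job is handed in; nothing more can be done
None
```

I hung the red-lidded tub by its carry bar in the hook's seat, pressed the green log button down to its stop, let it come up, and handed the job in at about 40 s of the 66 s allowed. No verdict is reported.

- **Weighing:** the lift gave a weight of about 7.3 N, so a predicted dip of about 73 mm. I lowered the tub at up to 20 mm/s and released it when the vertical force on the tool was about 0.1 N.
- **Last checks:**
  - The tub held to within about 0.1 pixel over four frames after the press.
  - The button was back at its starting pixel.
  - The two oximeters had not moved by their pixel positions. The other things on the desk I checked only by eye, and they looked undisturbed.
- **Sideways force while lowering:** the bar took up to about 8 N fore and aft against the seat, more than I wanted. It had fallen to about 2 N just before release.
- **Button force:** the last step pressed harder than needed, to 37 N at the stop. That is close to the 40 N limit for the arm and gripper body, though the press was with the fingertips.
- **Not measured:** I could not read hook speed or dip directly. The steady pictures are the only evidence that the release was gentle.

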